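Lock the gem microscope's swing stage with its ball-lock pin

ROBOT

A 6-joint arm with a two-finger parallel gripper is mounted at the origin on the work surface. World frame = base frame: x ahead of the robot, y to its left, z up, the work surface at z = 0. Lengths are in m, angles in degrees, forces in N, time in s.
With the tool pointing down it reaches from about 0.375 to 0.75 m from the base axis. Payload 9 kg.
Tool frame: the origin (TCP) lies where the fingers leave the gripper's body, on its centre line; the fingertips stand 73 mm ahead of it and the grasp point (between the pads) lies 54 mm ahead of it (robot.tip_reach is the distance from the TCP to the fingertips, in m); z points along the fingers, y is the line along which they close (so a half turn about z gives the same grasp; the last joint's range is limited). The gripper opens to 85 mm and grips with 20 to 120 N. Pads are 22 mm wide; open, the fingers measure 114 mm over their backs; the gripper's body (76 mm by 85 mm) begins 54 mm behind the grasp point. The pads swing forward as they close: fully open they stand 13 mm farther back than shut.
Start: joints at [52.615, 5.964, 5.575, 89.605, 0, 77.527], TCP at [0.253, 0.544, 0.304] pointing down, gripper open.
Joint ranges: [-171.21, 171.21], [-48.23, 106.86], [-62.78, 66.21], [-105.2, 120.99], [-86.42, 89.51], [-180, 180]. Speed limits (degrees/s): [127.2, 127.2, 147.25, 180, 180, 180].

INTERFACE

Orientations are given as [roll, pitch, yaw] about the fixed x, y, z axes, in that order (R = Rz(yaw) Ry(pitch) Rx(roll)).
In Python, from plant import robot gives the robot as it stands. Calls block until the motion is done:
- robot.move_pose(position, orientation): joint-space move of the TCP to a pose.
- robot.line_to(position, vel=0.15, rotation=None, guard=None): straight line of the TCP; rotation=None keeps the orientation; vel is the mean speed in m/s. With guard (N) it stops when the force on the tool has changed by that much, and returns True; else False.
- robot.goto_joints(angles): joint-space move.
- robot.set_gripper(opening): finger opening in m; the grip force is fixed at half the most; returns when the fingers have stopped.
- robot.pause(seconds).
- robot.ik(position, orientation): joint angles nearest the present ones, or None.
- robot.observe(): the state.
- robot.grab_frame(name): name is "side" or "top" or "wrist"; returns the picture (400x640x3 uint8, blue, green, red); there is no depth.
- robot.get_calibration(name): a dict with "vertical_fov" (degrees; the focal length in pixels is half the picture's height over the tangent of half this angle, whatever the lens; pixels are square), "cx", "cy" (the principal point, pixels), "rvec" (rotation vector, rad) and "tvec" (3), from world to camera coordinates, as OpenCV has them. Camera axes: x right, y down, z forward; pixel columns grow to the right and rows downward; lengths in m; the calibration is good to about 2 mm. A picture is of the moment at which its call begins: read the wrist's pose just before it. get_calibration takes no time and is no camera call; for the wrist camera it gives the pose at the moment of the call.
A pose or a line that the arm cannot do raises robot.IKError and nothing moves.
- robot.job_done(): hands the job in; it is judged then, once.
The state is a dict: "time": time; "q": joint angles; "qvel": joint speeds; "joint_torque": joint torques, N m; "tool_pos": TCP position; "tcp_rot": TCP orientation; "ft_force": force on the tool from outside, world axes, zero at the start; "torque": the same for the moment, N m; "gripper_width": finger opening in m; "gripper_force": force on a finger pad.
Only numpy, scipy, OpenCV 4.12 (cv2) and the standard library are available. Lean on these libraries where they do the work, as an engineer would, in place of code of your own. Each camera call takes 0.05 s, during which the arm holds its last target. There are 200 camera calls.

TASK

Take the ball-lock pin from its wooden holder, squeezing the red button in its grip all the while so that the locking balls stay drawn in, and put its nose into the hole at the end of the white swing arm. Bring the arm round and feel, with light pressure and never forcing it, for the hole in the brass index plate underneath until the pin drops through; seat it fully home with its collar flat on the arm, then let go so that the button springs out and the balls lock it. Do not disturb the cup, the blue box or the jar.

Things in the scene. Friction and masses are not known exactly. Their poses are not given: they have to be found in the camera images.
- pin: Loose ball-lock pin, 0.1 kg, standing upright in its holder. Origin: on the axis, at the collar's underside; z up. Below it a steel shank, 14 mm diameter, 36 mm long, the nose tapering to 10 mm over the last 3 mm. Above it a collar (32 mm diameter, 4 mm thick), then a black grip 22 x 22 mm, from 4 to 54 mm. The grip's +y side carries the red button.
- pin_grip (a point): Point on the pin's axis 32 mm above its origin, level with the middle of the red button (16 mm wide, 32 mm high); axes as the pin's. Button face 17 mm out along +y when out, 13 mm when in; the grip's -y face is 11 mm out. Fingers closed along y here press it in: 3 N starts it, 8 N holds it fully in; 25 N of grip also carries the pin firmly.
- pin_balls (a point): Point on the pin's axis 23.5 mm below its origin, between its two brass locking balls (6 mm, on the +x and -x sides; axes as the pin's). With the button out they stand 3.5 mm proud of the shank (21 mm across) and do not pass a 16 mm hole, however hard pushed; with it fully in they are flush.
- button (a joint): How far the pin's red button is pressed in (m): 0 out, balls locking; 0.004 fully in, balls drawn in.
- holder: Fixed block of pale wood, 70 x 70 x 45 mm, with a 24.5 mm hole in its top, 42 mm deep, in which the pin stands with its collar on the block. Origin: centre of its underside, z up.
- stage: Fixed microscope stage, dark base 300 x 230 x 8 mm. Origin: underside, z up. Upright pivot of the arm at x +100 mm, y 0 (cap's top 68 mm high). Press nothing here with more than 30 N.
- plate_mark (a point): Fixed point of the stage, axes as the stage's, at its x -60 mm, y 0, on top of the flat brass index plate (45 mm up, 10 mm thick, 27 mm free below, unyielding) that lies under the arm's path. The plate's one 16 mm hole is within 16 mm of this point along y, 160 mm from the pivot; the plate is clamped differently each time, unmeasured: find it by feel or sight.
- swing (a joint): Angle of the white swing arm about its upright pivot (rad), free to move from -0.2 to 0.56 against light friction (about 1 N at the hole). At 0 it points along the stage's -x; growing, its end moves towards the stage's -y. It lines up with the plate's hole somewhere within 0.101 of 0.
- swing_hole (a point): Centre of the 16 mm hole in the white arm's end, on the arm's top (54 mm above the stage's origin), 160 mm from the pivot. x points along the arm to the pivot, z up. The arm is 8 mm thick, 44 mm wide here, ends 25 mm beyond the hole, and clears the plate below by 1 mm. It carries a black disc, 68 mm across, 65 mm from the pivot, 7 mm high, with a green stone.
- cup: Bystander: loose steel cup, 72 mm in diameter, 100 mm high. Origin: centre of its underside.
- gembox: Bystander: loose blue box, 60 x 50 x 25 mm. Origin: centre of its underside.
- jar: Bystander: loose clear jar with black cap, 48 mm in diameter, 50 mm high. Origin: centre of its underside.
There are look-alikes about, which are no part of the job. Leave any orange look-alike of the pin alone.

How it is judged:
By the outcome, as a careful person would: the job done as asked, in the order asked, and still so for the second after the job is handed in, with the robot touching nothing.
It also fails if it takes over 67 s, if anything falls off the work surface, if the arm or the gripper's body presses on something with over 40 N, if the wrist force passes 120 N, or if a joint passes its speed limit or range.

## Working session

There is one attempt and no reset: what is moved stays moved. The work goes in short steps, each a Python script; the robot and the scene stay as the last script left them, time stands still between calls to the robot, and variables do not carry over. Pictures are saved under pics/ and viewed, at most 10 in all, crops included, and the job is handed in when it is done.

```bash
ls; mkdir -p pics; python3 - <<'E'
from plant import robot
import cv2
for n in("top","side","wrist"):
    c=robot.get_calibration(n); f=robot.grab_frame(n); cv2.imwrite(f"pics/{n}0.png",f); print(n,c)
o=robot.observe();print(o)
E
```

```text
pics
top {'vertical_fov': 52.22309028690281, 'cx': 318.146908656407, 'cy': 197.98302255591057, 'rvec': array([ 2.16896618, -2.1845464 ,  0.0400982 ]), 'tvec': array([0.10166524, 0.57046639, 0.86630687])}
side {'vertical_fov': 46.45434055217263, 'cx': 315.31382433259625, 'cy': 195.14755754255322, 'rvec': array([ 0.29374537, -2.81963698,  1.138467  ]), 'tvec': array([0.58926639, 0.07671339, 1.02928126])}
wrist {'vertical_fov': 67.34093760035272, 'cx': 320.31601607362467, 'cy': 199.35159031392732, 'rvec': array([-2.42476534, -1.54769683, -0.23523979]), 'tvec': array([-0.59931359, -0.0382725 ,  0.38040278])}
{'time': 0.15, 'q': array([ 5.26149841e+01,  5.99188594e+00,  5.53757328e+00,  8.96055123e+01,
       -9.67899935e-05,  7.75275007e+01]), 'qvel': array([ 0.03187676,  0.01216842,  0.08143846, -0.0452124 ,  0.08825611,
       -0.09303192]), 'joint_torque': array([ 3.78980287e-03, -5.57358384e+01,  5.04006493e+01,  1.26162372e-02,
       -2.39741530e-04,  1.71157978e-05]), 'tool_pos': array([0.25260923, 0.54402761, 0.30329208]), 'tcp_rot': array([-1.79941566e+02, -1.28259445e-02,  1.55087477e+02]), 'ft_force': array([-0.26637628,  0.34028135,  0.2887832 ]), 'torque': array([ 2.06798591e-05, -2.65339626e-02, -8.32547731e-04]), 'gripper_force': 0.0, 'gripper_width': 0.08531590228765105}
```

View pics/top0.png

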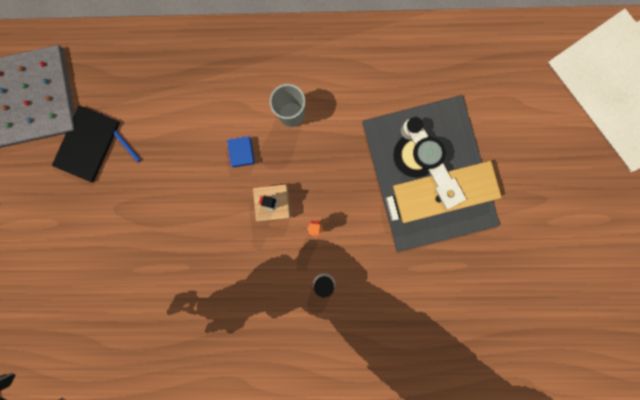

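View pics/side0.png

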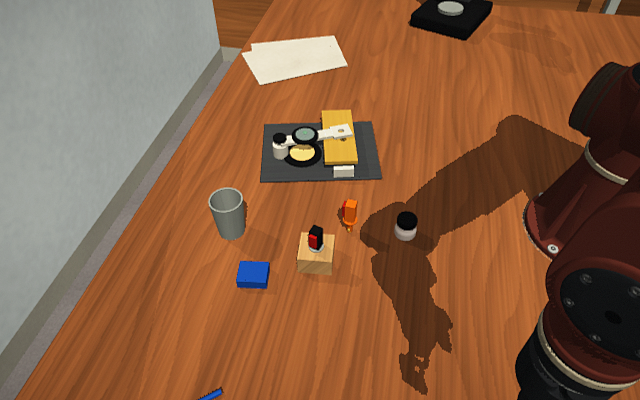

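The top view shows the pin in its pale wood holder at (268,202). The orange look-alike is at (314,228), the jar at (323,286), the blue box at (240,152) and the cup at (287,104). The arm's pivot is at (415,125) and its hole at (450,193). A dark spot beside the arm on the brass, at (438,199), may be the plate's hole. In the side view the pin (black grip, red button) is at (316,238) and the orange one is at (350,213).

Candidates for the pin are the black/red one in the wooden block and the orange one standing loose. I choose the black/red one.

```bash
cat > h.py <<'E'
import cv2, numpy as np
from plant import robot
def cam(n,c=None):
    c=c or robot.get_calibration(n); f=200/np.tan(np.radians(c["vertical_fov"]/2))
    K=np.array([[f,0,c["cx"]],[0,f,c["cy"]],[0,0,1]]); R=cv2.Rodrigues(np.array(c["rvec"],float))[0]
    return K,R,np.array(c["tvec"],float).reshape(3)
def ray(C,p):
    K,R,t=C; d=R.T@np.linalg.solve(K,[p[0],p[1],1.]); return -R.T@t,d
def onz(C,p,z):
    o,d=ray(C,p); return o+d*(z-o[2])/d[2]
def proj(C,X):
    K,R,t=C; x=K@(R@np.asarray(X,float)+t); return x[:2]/x[2]
def tri(A,B):
    (o,d),(p,e)=A,B; s=np.linalg.lstsq(np.c_[d,-e],p-o,rcond=None)[0]
    a,b=o+s[0]*d,p+s[1]*e; return (a+b)/2,np.linalg.norm(a-b)
def blob(m):
    n,l,s,c=cv2.connectedComponentsWithStats(m.astype(np.uint8)); 
    return sorted([(int(s[i,4]),c[i].round(1).tolist(),s[i,:4].tolist()) for i in range(1,n)],reverse=True)
E
python3 - <<'E'
from h import *
T=cam("top");S=cam("side"); print("cams",-T[1].T@T[2],-S[1].T@S[2])
f=cv2.imread("pics/top0.png").astype(int); g=cv2.imread("pics/side0.png").astype(int)
for n,p in dict(c1=(362,121),c2=(463,97),c3=(499,224),c4=(397,250)).items(): print(n,onz(T,p,.008))
print("pivot",onz(T,(416,125),.068),"hole",onz(T,(450,193),.054),"spot",onz(T,(438,199),.045))
red=lambda f:(f[...,2]>150)&(f[...,1]<60)&(f[...,0]<60)
print(blob(red(f)[170:240,240:300])[:2],blob(red(g)[200:280,290:335])[:2])
print("grip top",onz(T,(268,202),.099),"jar",onz(T,(323,286),.05),"orange",onz(T,(314,228),.06),"box",onz(T,(240,152),.025),"cup",onz(T,(287,102),.1))
print("holder corners",[onz(T,p,.045)[:2].round(3) for p in((254,187),(287,185),(289,218),(256,220))])
a=cv2.resize(cv2.imread("pics/top0.png")[165:245,230:330],None,fx=4,fy=4,interpolation=2)
b=cv2.resize(cv2.imread("pics/top0.png")[90:255,355:505],None,fx=3,fy=3,interpolation=2)
H=np.zeros((500,860,3),np.uint8);H[:320,:400]=a;H[:495,405:855]=b;cv2.imwrite("pics/c1.png",H[:,:800])
E
```

```text
cams [0.51543667 0.07470648 0.90277312] [0.43146819 0.76753251 0.79829116]
c1 [ 7.42193765e-01 -5.08104355e-04  8.00000000e-03]
c2 [ 0.79311064 -0.2240164   0.008     ]
c3 [ 0.51235312 -0.29325985  0.008     ]
c4 [ 0.45745202 -0.0725383   0.008     ]
pivot [ 0.71718544 -0.10634772  0.068     ] hole [ 0.57713831 -0.17626472  0.054     ] spot [ 0.56542389 -0.15371072  0.045     ]
[(5, [20.6, 30.0], [20, 28, 2, 5])] [(21, [22.3, 36.6], [19, 35, 8, 5])]
grip top [0.55897384 0.19486687 0.099     ] jar [0.38695359 0.08790734 0.05      ] orange [0.50668479 0.1054677  0.06      ] box [0.67274128 0.267416   0.025     ] cup [0.75946982 0.15675761 0.1       ]
holder corners [array([0.594, 0.233]), array([0.598, 0.163]), array([0.528, 0.159]), array([0.524, 0.228])]
```

View pics/c1.png

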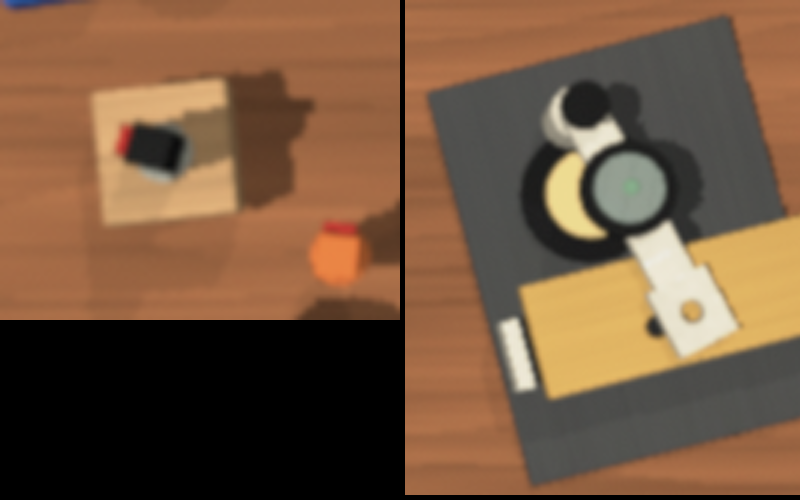

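The crop confirms the choice: the black grip is at (155,147) with the red button facing left, and the orange one stands apart at (337,255). The dark round spot on the brass at (655,326) sits about 159 mm from the pivot, at swing ≈ 0.06, so it looks like the plate's hole half under the arm. Next I'll hover over the pin for a close look.

```bash
python3 - <<'E'
from h import *
robot.move_pose([.53,.19,.30],[180,0,163])
C=cam("wrist");f=robot.grab_frame("wrist");cv2.imwrite("pics/w1.png",f)
o=robot.observe();print(o["time"],o["q"].round(1),o["tool_pos"],"cam",-C[1].T@C[2],"axis",C[1][2])
print("proj pin top",proj(C,[.559,.195,.099]))
np.savez("w1.npz",K=C[0],R=C[1],t=C[2])
E
```

```text
1.85 [ 6.5 -0.6 -1.5 89.   0.  23.4] [0.52970085 0.19092407 0.30008603] cam [0.4560519  0.21305352 0.37091202] axis [ 0.28566846 -0.0864449  -0.95442172]
proj pin top [333.30980284 217.80520193]
```

View pics/w1.png

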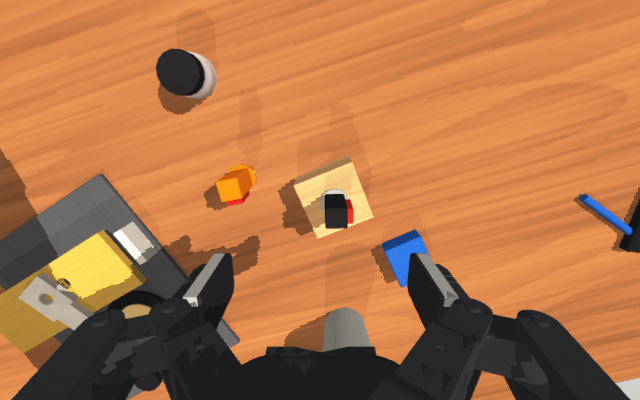

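The wrist view shows the pin at about (336,211) with the red button on its right at (349,211), in line with the closing direction. Now the exact measurement by masks.

```bash
python3 - <<'E'
from h import *
z=np.load("w1.npz");C=(z["K"],z["R"],z["t"])
f=cv2.imread("pics/w1.png").astype(int)
s=f[180:240,310:370]
dk=(s.max(2)<45); rd=(s[...,2]>110)&(s[...,1]<50)&(s[...,0]<60)
for n,m in(("dark",dk),("red",rd)):
    b=blob(m)[0]; print(n,b)
    c=max(cv2.findContours(m.astype(np.uint8),0,2)[0],key=len)
    bx=cv2.boxPoints(cv2.minAreaRect(c))+[310,180]; print(bx.round(1).tolist(),[onz(C,p,.099 if n=="dark" else .093)[:2].round(4).tolist() for p in bx])
cv2.imwrite("pics/w1c.png",cv2.resize(f[170:250,290:390].astype(np.uint8),None,fx=6,fy=6,interpolation=0))
E
```

```text
dark (627, [25.5, 29.9], [15, 14, 22, 33])
[[325.0, 194.0], [346.0, 194.0], [346.0, 226.0], [325.0, 226.0]] [[0.5337, 0.1942], [0.5394, 0.2132], [0.5708, 0.2045], [0.5648, 0.1849]]
red (103, [38.8, 31.2], [36, 20, 7, 23])
[[345.9, 200.0], [351.5, 199.7], [352.6, 221.7], [347.0, 222.0]] [[0.5471, 0.2114], [0.5484, 0.2167], [0.5708, 0.2118], [0.5695, 0.2064]]
```

View pics/w1c.png

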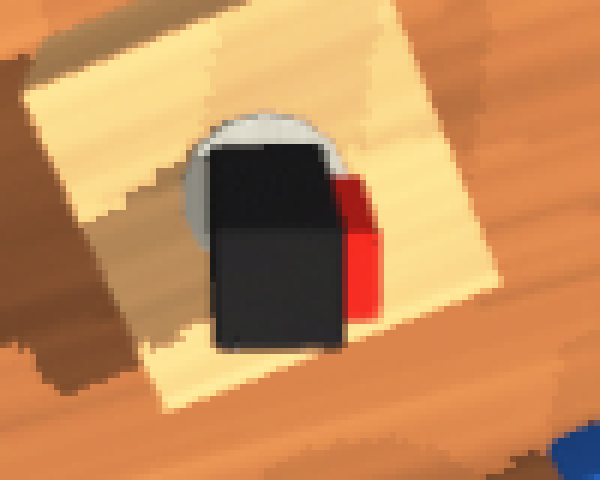

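The crop shows the grip's top face with corners (216,230) to (345,347), the side face above it, the button on the right, and the collar lying on the block.

```bash
python3 - <<'E'
from h import *
z=np.load("w1.npz");C=(z["K"],z["R"],z["t"])
P=[onz(C,np.array(p)/6+[290,170],.099)[:2] for p in((216,230),(344,228),(345,347),(217,350))]
print(np.round(P,4)); c=np.mean(P,0); d=(P[1]-P[0]+P[2]-P[3])/2; a=np.degrees(np.arctan2(d[1],d[0])); print("centre",c,"size",np.linalg.norm(d),"button dir",a)
# arm hole & pivot seen from wrist
for p,h in(((46,298),.054),((64,284),.045)): print(onz(C,p,h))
yaw=a+90; print("yaw",yaw)
# grasp
g=c+.001*d/np.linalg.norm(d)
R=[180,0,yaw]
robot.move_pose([g[0],g[1],.20],R)
C=cam("wrist");f=robot.grab_frame("wrist");cv2.imwrite("pics/w2.png",f)
robot.line_to([g[0],g[1],.077+.054],vel=.08,guard=8)
o=robot.observe();print(o["tool_pos"],o["ft_force"].round(1),o["time"])
robot.set_gripper(.0)
o=robot.observe();print(o["gripper_width"],o["gripper_force"],o["ft_force"].round(1),o["time"],o["tcp_rot"])
E
```

```text
[[0.5476 0.191 ]
 [0.5533 0.2106]
 [0.5731 0.2054]
 [0.5675 0.1852]]
centre [0.56039312 0.19806165] size 0.020649187207205908 button dir 74.24602361459769
[ 0.57417265 -0.17599902  0.054     ]
[ 0.56619569 -0.15434518  0.045     ]
yaw 164.24602361459768
[0.56101655 0.19907234 0.13162311] [-0.1  0.1 -0.3] 3.4083
0.02279623687422935 59.96037840843201 [-0.8 -1.8  5.1] 4.0 [-1.79994690e+02  5.10744138e-02  1.64237040e+02]
```

```bash
python3 - <<'E'
from h import *
o=robot.observe();p=o["tool_pos"]
robot.line_to([p[0],p[1],p[2]+.07],vel=.12)
C=cam("side");f=robot.grab_frame("side");w=robot.grab_frame("wrist")
u=proj(C,[p[0],p[1],p[2]+.016]).astype(int);print(u)
o=robot.observe();print(o["gripper_width"],o["ft_force"].round(1),o["torque"].round(2),o["time"])
a=cv2.resize(f[u[1]-40:u[1]+60,u[0]-40:u[0]+40],None,fx=5,fy=5,interpolation=2)
b=cv2.resize(w[170:340,250:390],None,fx=2.8,fy=2.8,interpolation=2)
H=np.zeros((500,800,3),np.uint8);H[:a.shape[0],:400]=a;b=b[:500,:390];H[:b.shape[0],405:405+b.shape[1]]=b;cv2.imwrite("pics/c2.png",H)
E
```

```text
[314 212]
0.02289680424574478 [ 0.5  0.6 -1.8] [ 0.03 -0.01 -0.01] 4.8417
```

View pics/c2.png

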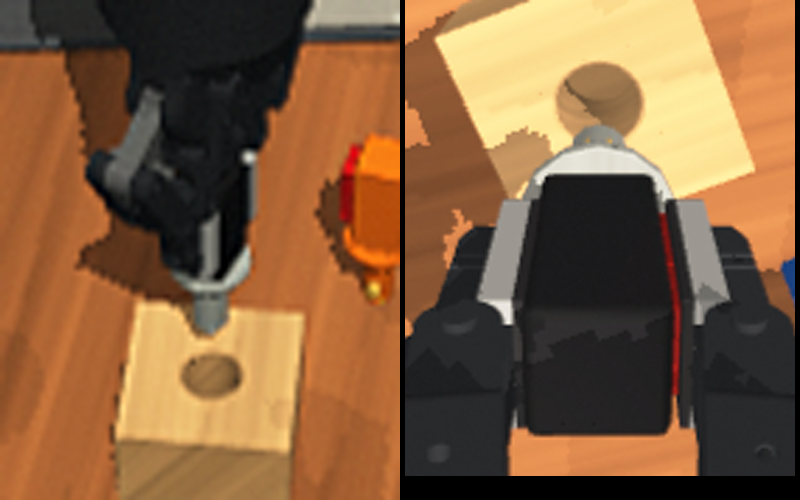

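The pin is held and lifted: its nose is clear of the holder and the button is pressed flush on the right. Next I hover near the arm and look at the hole from close by.

```bash
python3 - <<'E'
from h import *
o=robot.observe();p=o["tool_pos"];r=[180,0,164.25]
robot.line_to([p[0],p[1],.26],vel=.2)
robot.move_pose([.63,-.19,.26],r)
robot.pause(.2)
C=cam("wrist");f=robot.grab_frame("wrist");cv2.imwrite("pics/w3.png",f)
np.savez("w3.npz",K=C[0],R=C[1],t=C[2])
o=robot.observe();print(o["time"],o["tool_pos"],o["q"].round(1),o["tcp_rot"]);print(proj(C,[.576,-.176,.054]),proj(C,[.566,-.154,.045]))
E
```

```text
7.0 [ 0.63019337 -0.18905576  0.26012448] [-28.1  16.   12.2  86.2   0.  -12.4] [1.79998911e+02 6.95590085e-03 1.64322850e+02]
[317.86685071 130.10608255] [338.10433531 111.92051845]
```

View pics/w3.png

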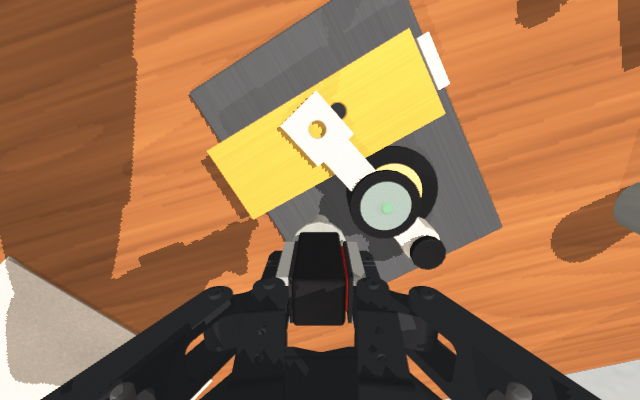

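The close view shows the arm's hole at (317,130), the dark plate hole half clear of the arm's edge at (338,110), the pivot cap at (428,252) and the disc at (387,205).

```bash
python3 - <<'E'
from h import *
z=np.load("w3.npz");C=(z["K"],z["R"],z["t"])
f=cv2.imread("pics/w3.png");g=f.astype(int)
s=g[115:145,302:332]; w=(s.min(2)>200)
print(blob(~w)[:4])
b=g[95:125,325:352]; dk=b.max(2)<110; print("dark",blob(dk)[:3])
cap=g[230:275,405:450].max(2)<50; print("cap",blob(cap)[:2])
cv2.imwrite("pics/w3c.png",cv2.resize(f[85:155,280:370],None,fx=8,fy=8,interpolation=0)[:560,:720])
for n,p,h in(("hole",(317,130),.054),("spot",(338,110),.045),("cap",(428,252),.068),("disc",(387,206),.061),("corner",(191,94),.008),("corner",(502,227),.008)): print(n,onz(C,p,h).round(4))
E
```

```text
[(268, [15.1, 13.9], [6, 5, 19, 19])]
dark [(133, [13.8, 14.2], [6, 8, 14, 15])]
cap [(881, [22.0, 21.9], [5, 6, 35, 33])]
hole [ 0.5757 -0.1767  0.054 ]
spot [ 0.5643 -0.1537  0.045 ]
cap [ 0.7152 -0.1041  0.068 ]
disc [ 0.6609 -0.1318  0.061 ]
corner [ 0.51   -0.2916  0.008 ]
corner [ 0.7428 -0.0014  0.008 ]
```

View pics/w3c.png

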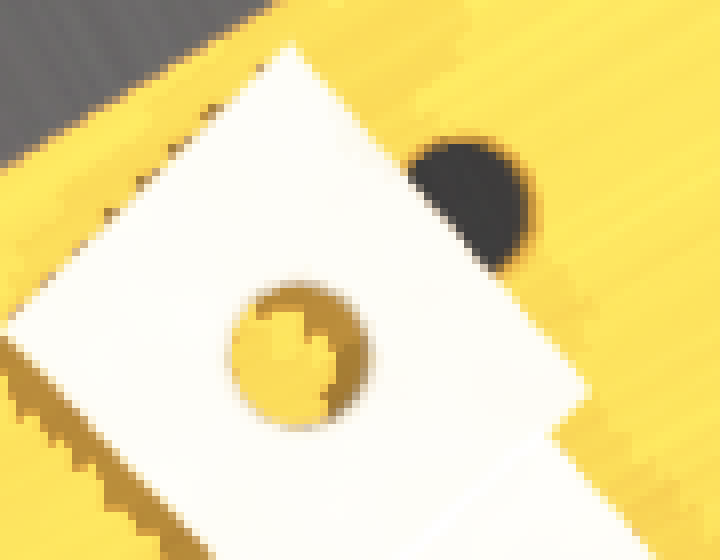

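```bash
python3 - <<'E'
from h import *
z=np.load("w3.npz");C=(z["K"],z["R"],z["t"])
h=onz(C,(317.5,129.5),.054);s=onz(C,(338.25,110.9),.045);c=onz(C,(427.5,252),.068);print(h,s,c)
t=h[:2]+[.0003,.001]
robot.line_to([*t,.195],vel=.15); robot.pause(.3)
f0=robot.observe()["ft_force"]
hit=robot.line_to([*t,.1685],vel=.015,guard=4)
o=robot.observe();print(hit,o["tool_pos"],(o["ft_force"]-f0).round(1),o["time"])
f=robot.grab_frame("side");w=robot.grab_frame("wrist");S=cam("side");u=proj(S,[*h[:2],.07]).astype(int)
a=cv2.resize(f[u[1]-35:u[1]+35,u[0]-35:u[0]+45],None,fx=5,fy=5,interpolation=2)
W=cam("wrist");v=proj(W,[*h[:2],.054]).astype(int);print(u,v)
b=cv2.resize(w[max(0,v[1]-60):v[1]+60,v[0]-65:v[0]+65],None,fx=3,fy=3)
H=np.zeros((400,800,3),np.uint8);H[:350,:400]=a;H[:b.shape[0],405:405+b.shape[1]]=b[:,:395];cv2.imwrite("pics/c3.png",H)
E
```

```text
[ 0.57539718 -0.176173    0.054     ] [ 0.56516925 -0.15364535  0.045     ] [ 0.71507965 -0.10457018  0.068     ]
False [ 0.5757381  -0.17520139  0.16857687] [-0.4  1.1  0.3] 9.9417
[340 124] [318 226]
```

View pics/c3.png

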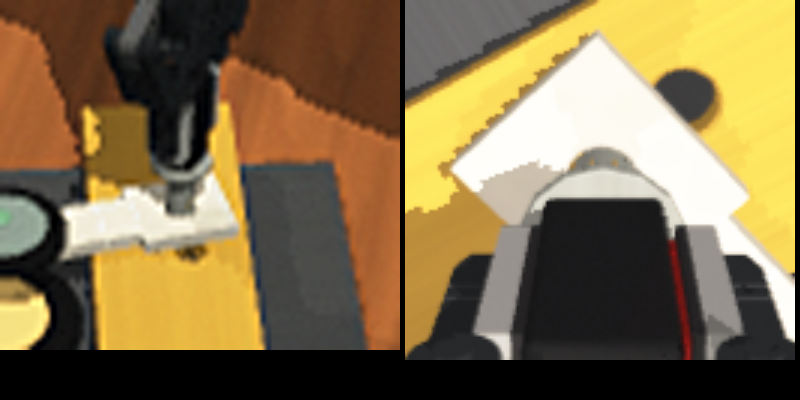

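The nose stands in the arm's hole, with the collar still above the arm, and the plate hole shows at (687,95) in the right-hand crop. I'll swing the arm about the pivot and probe lightly.

```bash
python3 - <<'E'
from h import *
h=np.array([.5754,-.1762]);s=np.array([.5652,-.1536]);c=np.array([.7151,-.1046])
piv=h+.160*(c-h)/np.linalg.norm(c-h)
ang=lambda v:np.arctan2(v[1],v[0])
p0=robot.observe()["tool_pos"][:2]; off=p0-h
D=ang(s-piv)-ang(h-piv); print("delta",D,"r spot",np.linalg.norm(s-piv))
def at(a):
    R=np.array([[np.cos(a),-np.sin(a)],[np.sin(a),np.cos(a)]]); return piv+R@(h-piv)+off
a0=D+.03 if D<0 else D-.03
sg=np.sign(D)
for k in range(1,5): robot.line_to([*at(a0*k/4),.1685],vel=.04)
o=robot.observe();print(o["ft_force"].round(1),o["time"])
import json
for k in range(9):
    a=a0+sg*.01*k; t=at(a)
    robot.line_to([*t,.1685],vel=.03); robot.pause(.1)
    f0=robot.observe()["ft_force"]
    hit=robot.line_to([*t,.1630],vel=.015,guard=4)
    o=robot.observe();print(k,hit,o["tool_pos"].round(4),(o["ft_force"]-f0).round(1),round(o["time"],1))
    json.dump(dict(a=a,piv=piv.tolist(),t=t.tolist()),open("st.json","w"))
    if not hit: break
    robot.line_to([*t,.1685],vel=.03)
E
```

```text
delta -0.15473181785593226 r spot 0.16068890770206096
[-0.3  0.1 -1.2] 11.1417
0 True [ 0.5679 -0.157   0.167 ] [ 1.  -0.3  5.4] 11.7
1 True [ 0.5669 -0.155   0.1639] [ 1.2 -0.1  1. ] 12.7
2 False [ 0.5666 -0.1539  0.1629] [ 0.9 -0.   1.7] 13.8
```

```bash
python3 - <<'E'
from h import *
o=robot.observe();f0=o["ft_force"];t=o["tool_pos"][:2].copy();print(f0.round(1))
for k in range(12):
    hit=robot.line_to([*t,.1396],vel=.02,guard=5)
    o=robot.observe();F=o["ft_force"];print(hit,o["tool_pos"].round(4),F.round(1),o["tcp_rot"].round(1),round(o["time"],1))
    if not hit or o["tool_pos"][2]<.1418: break
    robot.line_to([*t,o["tool_pos"][2]+.001],vel=.03)
    n=np.linalg.norm(F[:2]); 
    if n>.5: t+=.0005*F[:2]/n
E
```

```text
[ 0.5 -0.1  0.2]
True [ 0.5666 -0.154   0.1406] [-0.5 -0.9  5.4] [ 1.800e+02 -1.000e-01  1.642e+02] 14.9
```

Contact came at z = 0.1406, exactly where the collar should meet the arm. I'll press lightly to confirm it is home, then release, retreat and look.

```bash
python3 - <<'E'
from h import *
o=robot.observe();t=o["tool_pos"]
hit=robot.line_to([t[0],t[1],.1392],vel=.01,guard=6);o=robot.observe();print(hit,o["tool_pos"].round(4),o["ft_force"].round(1))
robot.set_gripper(.06); robot.pause(.3)
o=robot.observe();p=o["tool_pos"];print(o["gripper_width"],o["ft_force"].round(1))
robot.line_to([p[0],p[1],.24],vel=.1)
robot.line_to([.64,-.17,.30],vel=.2);robot.pause(.3)
S=cam("side");f=robot.grab_frame("side");w=robot.grab_frame("wrist");W=cam("wrist")
u=proj(S,[t[0],t[1],.07]).astype(int);v=proj(W,[t[0],t[1],.07]).astype(int);print(u,v,robot.observe()["time"])
a=cv2.resize(f[u[1]-40:u[1]+40,u[0]-40:u[0]+40],None,fx=5,fy=5,interpolation=2)
b=w[max(0,v[1]-60):v[1]+60,max(0,v[0]-60):v[0]+60];b=cv2.resize(b,None,fx=3.3,fy=3.3,interpolation=2)
H=np.zeros((400,800,3),np.uint8);H[:,:400]=a;H[:b.shape[0],402:402+b.shape[1]]=b;cv2.imwrite("pics/c4.png",H)
E
```

```text
False [ 0.5669 -0.1545  0.1405] [-3.9  0.1  9.6]
0.06023262985509852 [-1.  -0.2  0.4]
[341 130] [315 109] 18.0667
```

View pics/c4.png

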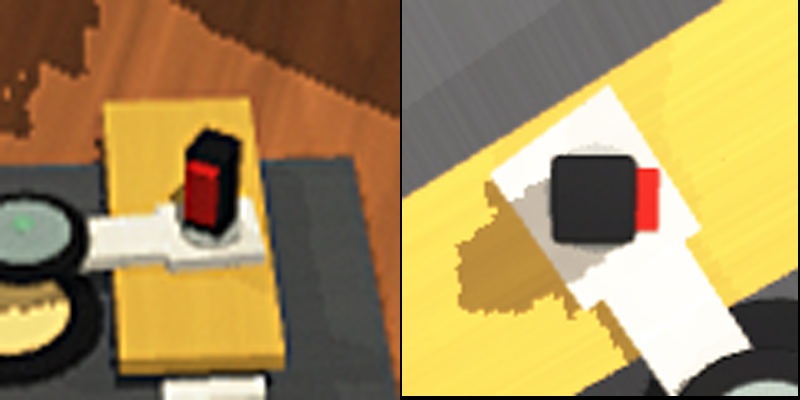

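The pin stands upright with its collar flat on the arm at (213,232) and the red button out. Handing in.

```bash
python3 -c "
from plant import robot
print(robot.job_done())"
```

```text
the job is handed in; nothing more can be done
None
```

The pin is seated through the arm and the plate with its collar down on the arm, the button has sprung out after release, and the job was handed in at about 18 s; the locking balls themselves were not seen, and the bystanders were not re-checked.

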